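# Set the portion stop of a sandwich cutting guide to its mark and lock it

### The job

The sliding stop of the sandwich cutting guide is parked with its clamp lever down. Lift the lever well up, slide the stop along its rail to the index clip, and press the lever fully down again so that its tooth drops into the slot there; the clip shows the slot only roughly, so feel for it. Let go, and leave the other things on the table where they are.

Things in the scene. Friction and masses are not known exactly. Their poses are not given: they have to be found in the camera images.
- guide: the cutting guide, fixed to the table: a white plastic board 20 mm thick with an aluminium rail along y near the edge towards the robot and a low steel wall at its +y end. Origin at table height under the board, which spans x -120 to 50 and y -190 to 240 mm; x points away from the robot across the rail, y along the rail, z up
- rail_top (a point): middle of the rail's top (guide x -85, y 0, z 45 mm; axes as the guide). Steel plates 24 mm wide lie on the rail, tops 57 to 58 mm above the table. A 55 mm long gap in them near the -y end is the parking recess; a gap 14 mm wide along y and 13 mm deep is the slot for the tooth. The slot's exact place must be felt for: it is within 14 mm (along y) of the mark
- stop (a joint): travel of the stop (carriage with stop plate) along the guide's +y, in m: 0 at the -y end of its travel, 0.25 at the +y end. Carriage: 78 mm (x) by 68 mm (y), top 94 mm above the table, about 0.6 kg; slides with 2 to 3 N of friction once the tooth is lifted clear
- stop_end (a point): far upper corner (+x end) of the thin upright steel stop plate that the carriage carries across the board, 60 mm above the table; the plate is 4 mm thick and 84 mm long along the guide's x. The lever's tooth lies at this same y of the guide
- clamp (a joint): angle of the clamp lever in rad: 0 = fully down (level, locked), growing as the handle is lifted, at most 1.0; it stays where it is left. Its tooth, 10 mm wide along y, square below, is 35 mm from the pivot; it clears the plates above 0.4. Off the slot or recess the lever stops on the plates at about 0.33; over the slot it goes down with 2 N at the handle, unforced
- lever_pivot (a point): pivot axis of the lever (parallel to the guide's y) in the middle of the carriage, 75 mm above the table; moves with the stop
- lever_grip (a point): grip point on the lever's black plastic handle, 130 mm from the pivot towards the robot (-x), 75 mm above the table when down. Handle 24 mm wide (y), 20 mm high, from 78 to 158 mm from the pivot, overhanging the board's front edge. Axes turn with the lever; x points from grip to pivot
- mark (a point): the index clip's mark: top edge of a 3 mm thick upright blade on a dark steel clip (44 mm wide) on the board's far edge, 40 mm above the table. Slide the stop plate's end to this y of the guide, then feel for the slot within 14 mm either way
- scale: bystander: white portion scale 200 by 210 by 62 mm with a sandwich on it; origin under its middle
- bowl: bystander: steel bowl, 170 mm across, 75 mm high; origin under its middle
- sauce: bystander: clear bottle, 64 mm across, 170 mm high; origin under its middle
- spreader: bystander: flat spreader 260 mm long lying on the table; origin under its middle

How it is judged:
By the outcome, as a careful person would: the job done as asked, in the order asked, and still so for the second after the job is handed in, with the robot touching nothing.
It also fails if it takes over 56 s, if anything falls off the work surface, if the arm or the gripper's body presses on something with over 40 N, if the wrist force passes 120 N, or if a joint passes its speed limit or range.

### The arm

A 6-joint arm with a two-finger parallel gripper is mounted at the origin on the work surface. World frame = base frame: x ahead of the robot, y to its left, z up, the work surface at z = 0. Lengths are in m, angles in degrees, forces in N, time in s.
With the tool pointing down it reaches from about 0.275 to 0.75 m from the base axis. Payload 10.2 kg.
Tool frame: the origin (TCP) lies at the very end of the fingers, on their centre line; the grasp point (between the pads) lies 19 mm behind it; z points along the fingers, y is the line along which they close (so a half turn about z gives the same grasp; the last joint's range is limited). The gripper opens to 88 mm and grips with 3 to 60 N. Pads are 18 mm wide; open, the fingers measure 123 mm over their backs; the gripper's body (75 mm by 187 mm) begins 45 mm behind the grasp point.
Start: joints at [-77.315, 17.928, 85.812, -0, 76.261, -12.8], TCP at [0.226, -0.474, 0.239] pointing down, gripper open.
Joint ranges: [-168.41, 168.41], [-55.51, 124.54], [10.69, 146.95], [-70.63, 250.63], [1, 178], [-165.06, 165.06]. Speed limits (degrees/s): [136.94, 136.94, 172.46, 180, 180, 180].

### API

Orientations are given as a 3x3 rotation matrix whose columns are the frame's x, y, z axes.
In Python, from rig import manip, read_camera, get_calibration, hand_in gives the robot as it stands.
- The arm moves only by the tool send_rows, never from a script. Its arguments are lists of equal length, an entry for each row: "claw": the opening, from 0 (shut) to 1 (fully open); "dp": the shift along the tool's x, y, z in cm, a list of three; "twist": the turn, a rotation vector about the tool's x, y, z in rad, a list of three. A call has 1 to 10 rows; each row is the pose to reach, as a shift and turn from the pose commanded when the call began, along the tool's axes at that moment; what a row does not reach only later rows make up. A row lasts 1/10 s, in which the tool goes at most 50 mm and 8.59 degrees, less where a joint would pass 70% of its speed; a pose out of reach is approached as far as the arm can. A call with a gripper value outside its range is refused whole. The fingers move at their own pace and stop on an object; the grip force is fixed at half the most. Time passes only in rows, so rows that repeat a pose let the fingers close. It gives the time, the measured TCP pose, the force, the opening and the grip force at its end, in the units of the state.
- manip.get_state(): the state, without advancing time (a new reading comes with each control period).
- read_camera(name): name is "scene" or "side" or "wrist"; returns (picture, depth): 480x640x3 uint8, red, green, blue; 480x640 float32, m along the optical axis (not along the pixel's ray), 0 where there is no reading.
- get_calibration(name): a dict with "fx", "fy", "cx", "cy" (pixels), "extrinsics" (4x4, takes a point from world to camera coordinates). Camera axes: x right, y up, looking along -z (the intrinsics and any distortion apply to the point x, -y, -z); pixel columns grow to the right and rows downward; lengths in m; the calibration is good to about 2 mm. A picture is of the moment at which its call begins: read the wrist's pose just before it. get_calibration takes no time and is no camera call; for the wrist camera it gives the pose at the moment of the call.
- hand_in(): hands the job in; it is judged then, once.
The state is a dict: "clock": time; "joints": joint angles; "qd": joint speeds; "joint_torque": joint torques, N m; "eef_pos": TCP position; "tcp_rot": TCP orientation; "contact_force": force on the tool from outside, world axes, zero at the start; "ft_torque": the same for the moment, N m; "opening": opening from 0.0 (shut) to 1.0 (fully open); "finger_force": force on a finger pad.
Only numpy, scipy, OpenCV 4.12 (cv2) and the standard library are available. Lean on these libraries where they do the work, as an engineer would, in place of code of your own. Each camera call takes 0.05 s, during which the arm holds its last target. There are 200 camera calls.

## Working session

There is one attempt and no reset: what is moved stays moved. The work goes in short steps, Python scripts to look and compute and a tool call to move; the robot and the scene stay as the last step left them, time stands still between calls to the robot, and variables do not carry over. Pictures are saved under pics/ and viewed, at most 10 in all, crops included, and the job is handed in when it is done.

Besides the shell and the picture viewer there is one more tool, called after "Call:" in YAML: its name, and indented under it one key for each argument. send_rows: Moves the arm, as the interface text tells. Its arguments: {"type":"object","properties":{"claw":{"type":"array","items":{"type":"number"}},"dp":{"type":"array","items":{"type":"array","items":{"type":"number"}}},"twist":{"type":"array","items":{"type":"array","items":{"type":"number"}}}},"required":["claw","dp","twist"]}

```bash
mkdir -p pics; ls; python3 - <<'E'
from rig import manip, read_camera, get_calibration
import cv2, numpy as np
s=manip.get_state(); print(s['clock'],s['eef_pos'],np.round(s['tcp_rot'],3).tolist(),s['opening'])
ims=[]
for n in ["scene","side"]:
    p,d=read_camera(n); np.savez('pics/%s.npz'%n,p=p,d=d)
    c=get_calibration(n); print(n,c['fx'],c['fy'],c['cx'],c['cy'],np.round(c['extrinsics'],4).tolist(),[k for k in c])
    cv2.imwrite('pics/%s0.png'%n,p[:,:,::-1])
E
```

```text
pics
0.0 [ 0.22584618 -0.47366072  0.23817286] [[0.903, 0.43, -0.0], [0.43, -0.903, 0.001], [0.0, -0.001, -1.0]] 1.000373900276623
scene 446.15816269499726 446.15816269499726 319.25779544541 235.8134863107499 [[0.3232, 0.9463, -0.0106, -0.1669], [-0.5133, 0.1848, 0.8381, 0.2102], [0.795, -0.2654, 0.5455, -1.5075], [0.0, 0.0, 0.0, 1.0]] ['fx', 'fy', 'cx', 'cy', 'extrinsics']
side 597.9956520623319 597.9956520623319 313.1450818766548 233.41648316869208 [[-0.7603, -0.6496, 0.0057, 0.4273], [0.4135, -0.4772, 0.7755, -0.2818], [-0.501, 0.5919, 0.6314, -1.0939], [0.0, 0.0, 0.0, 1.0]] ['fx', 'fy', 'cx', 'cy', 'extrinsics']
```

View pics/scene0.png

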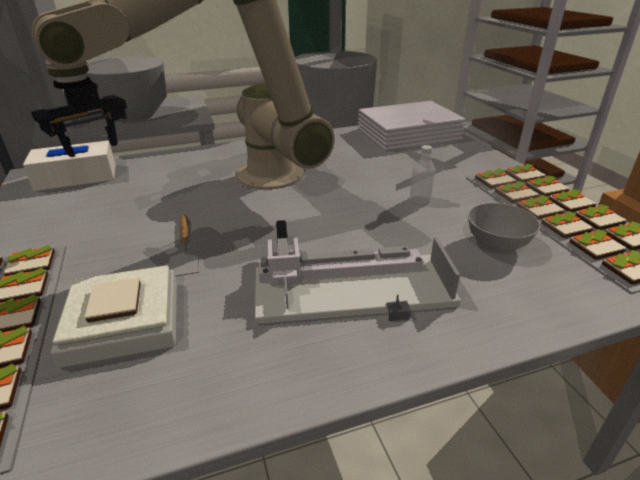

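View pics/side0.png

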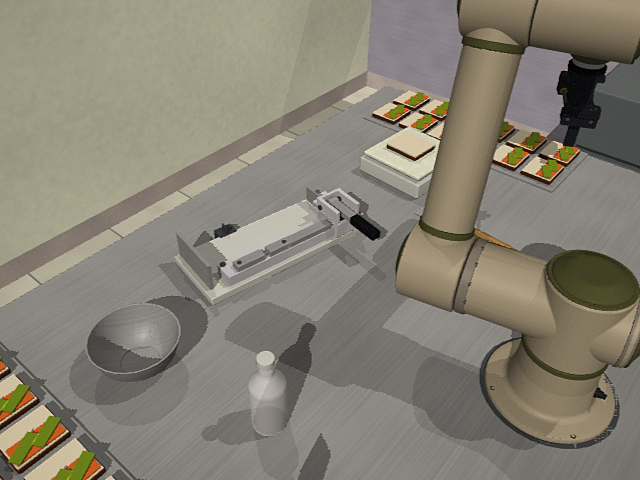

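Scene: the handle is at about (281,230), the stop plate at (287,290), the clip blade at (397,298), and the board's far edge runs from (257,318) to (458,300). Side: the handle is at (363,227) and the clip at (225,230). I'll zoom in for finer pixels.

```bash
python3 - <<'E'
import cv2, numpy as np
a=np.load('pics/scene.npz')['p'][215:330,245:470,::-1]
b=np.load('pics/side.npz')['p'][175:310,170:390,::-1]
a=cv2.resize(a,None,fx=3.5,fy=3.5,interpolation=cv2.INTER_CUBIC);b=cv2.resize(b,None,fx=3.5,fy=3.5,interpolation=cv2.INTER_CUBIC)
cv2.imwrite('pics/sc_crop.png',a);cv2.imwrite('pics/sd_crop.png',b)
E
```

```text
(no output)
```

View pics/sc_crop.png

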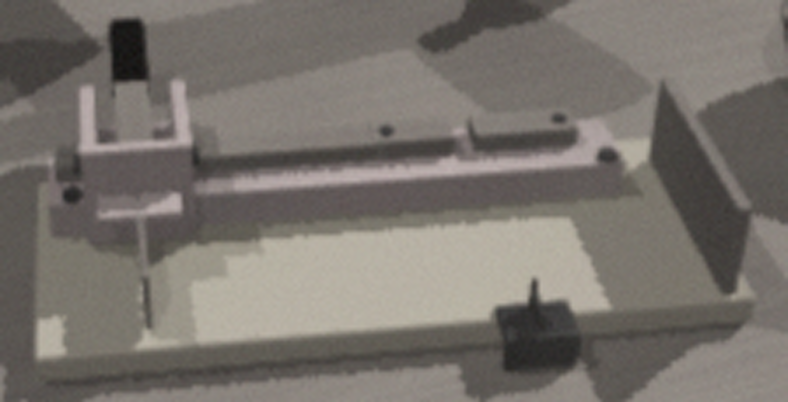

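View pics/sd_crop.png

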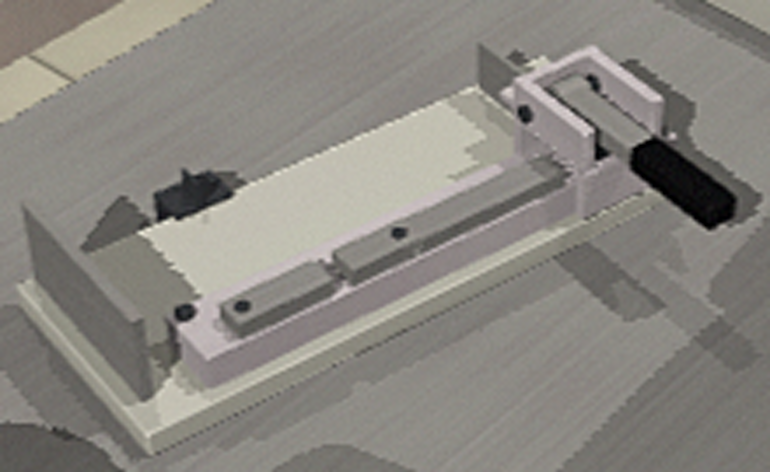

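Scene crop: plate end top (147,277), blade top (534,280), board corners (40,360) and (750,302), slot near (463,135). Side crop: handle top from (645,142) to (724,208), blade top (186,170), slot between about (328,265) and (336,262).

```bash
cat > h.py <<'E'
from rig import get_calibration
import numpy as np
def ray(n,u,v):
    c=get_calibration(n);E=np.array(c['extrinsics']);R,t=E[:3,:3],E[:3,3]
    d=R.T@np.array([(u-c['cx'])/c['fx'],-(v-c['cy'])/c['fy'],-1]);return -R.T@t,d
def onz(n,u,v,z):
    o,d=ray(n,u,v);return o+d*(z-o[2])/d[2]
E
python3 - <<'E'
from h import *
S=lambda x,y,z:onz('scene',245+x/3.5,215+y/3.5,z)
D=lambda x,y,z:onz('side',170+x/3.5,175+y/3.5,z)
P={'c_far-':S(40,360,.02),'c_far+':S(750,302,.02),'c_near-':S(42,183,.02),'c_near+ D':D(150,440,.02),'c_far+ D':D(20,288,.02),
'plate S':S(147,277,.06),'markS':S(534,280,.04),'markD':D(186,170,.04),'h0D':D(645,142,.085),'h1D':D(724,208,.085),'h1S':S(127,22,.085),'h0S':S(130,80,.085),'slotS':S(463,135,.058),'slotD1':D(328,265,.058),'slotD2':D(336,260,.058)}
# guide fit from corners: guide coords
G=np.array([[50,-190],[50,240],[-120,-190],[-120,240],[50,240]])/1e3
W=np.array([P[k][:2] for k in ['c_far-','c_far+','c_near-','c_near+ D','c_far+ D']])
g0,w0=G.mean(0),W.mean(0);M=(G-g0).T@(W-w0);a=np.arctan2(M[0,1]-M[1,0],M[0,0]+M[1,1])
R=np.array([[np.cos(a),-np.sin(a)],[np.sin(a),np.cos(a)]]);t=w0-R@g0
print('yaw',np.degrees(a),'origin',t, 'res mm',np.round((W-(G@R.T+t))*1e3,1).tolist())
for k,p in P.items(): print(k,np.round(p,3),'guide',np.round(R.T@(p[:2]-t)*1e3,1))
for gy in (-190,0,200): print(gy, R@np.array([-.085-.13,gy/1e3])+t)
E
```

```text
yaw -11.864029423399016 origin [6.81950317e-01 3.12857998e-04] res mm [[1.2, 2.7], [5.6, -8.5], [2.7, 4.5], [-3.4, 1.7], [-6.0, -0.3]]
c_far- [ 0.693 -0.193  0.02 ] guide [  50.6 -187.2]
c_far+ [0.786 0.216 0.02 ] guide [ 57.2 232.8]
c_near- [ 0.528 -0.156  0.02 ] guide [-118.3 -185.1]
c_near+ D [0.61  0.262 0.02 ] guide [-123.7  241. ]
c_far+ D [0.774 0.225 0.02 ] guide [ 44.2 238.4]
plate S [ 0.689 -0.127  0.06 ] guide [  33.4 -122.8]
markS [0.745 0.092 0.04 ] guide [ 43.  103.2]
markD [0.764 0.088 0.04 ] guide [ 62.2 102.8]
h0D [ 0.517 -0.089  0.085] guide [-143.4 -121.7]
h1D [ 0.438 -0.068  0.085] guide [-224.3 -116.8]
h1S [ 0.453 -0.075  0.085] guide [-208.8 -120.5]
h0S [ 0.524 -0.092  0.085] guide [-135.2 -122.2]
slotS [0.62  0.104 0.058] guide [-81.9  88.9]
slotD1 [0.609 0.11  0.058] guide [-93.8  92.6]
slotD2 [0.609 0.104 0.058] guide [-92.8  86. ]
-190 [ 0.43248103 -0.1414266 ]
0 [0.47154309 0.04451467]
200 [0.51266106 0.24024232]
```

```bash
cat >> h.py <<'E'
from scipy.spatial.transform import Rotation as Ro
from rig import manip
def delta(p,R):
    s=manip.get_state();T=np.array(s['tcp_rot'])
    return np.round(T.T@(np.array(p)-s['eef_pos'])*100,2).tolist(),np.round(Ro.from_matrix(T.T@R).as_rotvec(),4).tolist()
def toolR(yaw,th=0):  # yaw of guide (rad), lever angle th
    gx=np.array([np.cos(yaw),np.sin(yaw),0]);gz=np.array([0,0,1.])
    x=gx*np.cos(th)-gz*np.sin(th); z=-(gx*np.sin(th)+gz*np.cos(th))
    return np.c_[x,np.cross(z,x),z]
E
python3 -c "
from h import *
print(delta([.474,-.08,.17],toolR(np.radians(-11.86))))"
```

```text
([39.34, -24.85, 6.86], [-0.0011, 0.0001, 0.6518])
```

Call:
send_rows:
  claw: [1, 1, 1, 1, 1, 1, 1, 1, 1, 1]
  dp:
    - [4, -2.5, 0]
    - [8, -5, 0.5]
    - [12, -7.5, 1]
    - [16, -10, 2]
    - [20, -12.5, 3]
    - [24, -15, 4]
    - [28, -17.5, 5]
    - [32, -20, 6]
    - [36, -22.5, 6.5]
    - [39.3, -24.8, 6.9]
  twist:
    - [0, 0, 0.07]
    - [0, 0, 0.14]
    - [0, 0, 0.21]
    - [0, 0, 0.28]
    - [0, 0, 0.35]
    - [0, 0, 0.42]
    - [0, 0, 0.5]
    - [0, 0, 0.57]
    - [0, 0, 0.62]
    - [0, 0, 0.652]

```text
clock: 1.1
eef_pos: [0.4746, -0.0788, 0.1692]
tcp_rot: [[0.978, -0.207, -0.001], [-0.207, -0.978, 0.0], [-0.001, -0.0, -1.0]]
contact_force: [0.1, -0.5, -1.0]
opening: 1.0
finger_force: 0.0
```

Call:
send_rows:
  claw: [1, 1, 1]
  dp:
    - [0, 0, 0]
    - [0, 0, 0]
    - [0, 0, 0]
  twist:
    - [0, 0, 0]
    - [0, 0, 0]
    - [0, 0, 0]

```text
clock: 1.4
eef_pos: [0.4736, -0.0817, 0.1697]
tcp_rot: [[0.978, -0.206, -0.0], [-0.206, -0.978, -0.0], [-0.0, 0.0, -1.0]]
contact_force: [-0.4, 0.2, -0.4]
opening: 0.998
finger_force: 0.0
```

```bash
python3 - <<'E'
from h import *
from rig import read_camera
import cv2
s=manip.get_state();print(s['clock'],s['eef_pos'],np.round(s['tcp_rot'],3).tolist(),s['contact_force'])
c=get_calibration('wrist');p,d=read_camera('wrist');np.savez('pics/w.npz',p=p,d=d,E=c['extrinsics'])
print(c['fx'],c['cx'],c['cy'],np.round(c['extrinsics'],3).tolist())
cv2.imwrite('pics/w0.png',p[:,:,::-1])
E
```

```text
1.4 [ 0.4736002  -0.08172203  0.16970819] [[0.978, -0.206, -0.0], [-0.206, -0.978, -0.0], [-0.0, 0.0, -1.0]] [-0.37036342  0.17796178 -0.44467632]
359.8669254433038 319.5736084399122 243.38328827363935 [[-0.206, -0.978, 0.0, 0.018], [0.943, -0.199, -0.267, -0.444], [0.261, -0.055, 0.964, -0.452], [0.0, 0.0, 0.0, 1.0]]
```

View pics/w0.png

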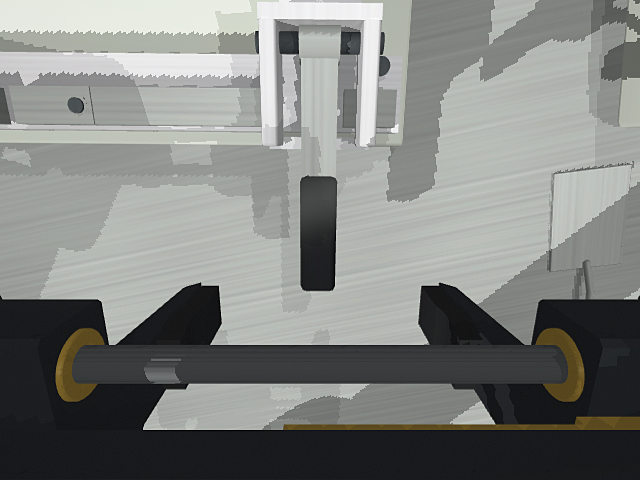

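Wrist: handle from (318,177) to (318,290), pivot pin ends at (256,42) and (387,42), and a dark gap at the far left around (5,105), probably the slot.

```bash
python3 - <<'E'
from h import *
yaw=np.radians(-11.86);t=np.array([.68195,.0003]);R=np.array([[np.cos(yaw),-np.sin(yaw)],[np.sin(yaw),np.cos(yaw)]])
f=lambda k,u,v,z:print(k,np.round((p:=onz('wrist',u,v,z)),4),'guide',np.round(R.T@(p[:2]-t)*1e3,1))
f('h0',318,177,.085);f('h1',318,290,.085);f('piv-',387,42,.075);f('piv+',256,42,.075);f('rail edge L',20,128,.045);f('rail R',395,128,.045)
f('board edge R',400,145,.02);f('board L',10,143,.02);f('gapR',10,105,.057);f('seam',92,105,.058);f('board -y',410,20,.02)
g=np.load('pics/w.npz')['p'].mean(2);print(np.round(g[100:116,0:24:1].mean(0)))
E
```

```text
h0 [ 0.5206 -0.0906  0.085 ] guide [-139.3 -122.1]
h1 [ 0.445  -0.0745  0.085 ] guide [-216.6 -121.9]
piv- [ 0.5898 -0.1478  0.075 ] guide [ -59.8 -163.9]
piv+ [ 0.6061 -0.0705  0.075 ] guide [-59.7 -84.9]
rail edge L [0.5956 0.1128 0.045 ] guide [-107.6   92.3]
rail R [ 0.5397 -0.1512  0.045 ] guide [-108.1 -177.5]
board edge R [ 0.5261 -0.1582  0.02  ] guide [-120.  -187.1]
board L [0.5917 0.1445 0.02  ] guide [-117.9  122.6]
gapR [0.6084 0.1039 0.057 ] guide [-93.3  86.2]
seam [0.5967 0.0491 0.058 ] guide [-93.5  30.2]
board -y [ 0.6118 -0.1784  0.02  ] guide [ -31.9 -189.3]
[ 79.  79.  79.  79.  79.  77.  80.  99. 116. 134. 137. 137. 141. 145.
 151. 152. 152. 152. 152. 152. 152. 152. 152. 152.]
```

```bash
cat >> h.py <<'E'
YAW=np.radians(-11.86)
def lv(gy,th,px=-.060,pz=.075,r=.13):
    R=toolR(YAW,th);g=np.array([px,gy,0]);c,s=np.cos(YAW),np.sin(YAW)
    piv=np.array([.68195+c*px-s*gy,.0003+s*px+c*gy,pz])
    return piv-R[:,0]*r+R[:,2]*.019,R
def show(*a): 
    for x in a: print(x,*delta(*lv(*x)))
E
python3 -c "
from h import *
show((-.122,0))"
```

```text
(-0.122, 0) [-0.3, -0.13, 11.38] [0.0001, 0.0, -0.0016]
```

Call:
send_rows:
  claw: [1, 1, 1, 1, 1, 1, 1, 1]
  dp:
    - [-0.1, 0, 2]
    - [-0.2, -0.1, 4]
    - [-0.3, -0.1, 6]
    - [-0.3, -0.1, 8]
    - [-0.3, -0.1, 10]
    - [-0.3, -0.1, 11]
    - [-0.3, -0.1, 11.4]
    - [-0.3, -0.1, 11.4]
  twist:
    - [0, 0, 0]
    - [0, 0, 0]
    - [0, 0, 0]
    - [0, 0, 0]
    - [0, 0, 0]
    - [0, 0, 0]
    - [0, 0, 0]
    - [0, 0, 0]

```text
clock: 2.25
eef_pos: [0.4712, -0.0798, 0.0559]
tcp_rot: [[0.978, -0.206, 0.0], [-0.206, -0.978, -0.0], [0.0, 0.0, -1.0]]
contact_force: [0.6, 0.5, 0.7]
opening: 0.998
finger_force: 0.0
```

Call:
send_rows:
  claw: [0.6, 0.4, 0.3, 0.2, 0.1, 0.1, 0.1, 0.1, 0.1, 0.1]
  dp:
    - [0, 0, 0]
    - [0, 0, 0]
    - [0, 0, 0]
    - [0, 0, 0]
    - [0, 0, 0]
    - [0, 0, 0]
    - [0, 0, 0]
    - [0, 0, 0]
    - [0, 0, 0]
    - [0, 0, 0]
  twist:
    - [0, 0, 0]
    - [0, 0, 0]
    - [0, 0, 0]
    - [0, 0, 0]
    - [0, 0, 0]
    - [0, 0, 0]
    - [0, 0, 0]
    - [0, 0, 0]
    - [0, 0, 0]
    - [0, 0, 0]

```text
clock: 3.25
eef_pos: [0.4712, -0.0793, 0.0557]
tcp_rot: [[0.979, -0.206, 0.0], [-0.206, -0.979, 0.0], [0.0, -0.0, -1.0]]
contact_force: [-0.4, 0.3, 1.4]
opening: 0.267
finger_force: 30.0
```

```bash
python3 -c "
from h import *
show(*[(-.122,t) for t in (0,.1,.2,.3,.4,.5,.6,.7)])"
```

```text
(-0.122, 0) [-0.01, 0.07, -0.03] [-0.0001, -0.0001, -0.0003]
(-0.122, 0.1) [-0.14, 0.07, -1.33] [-0.0001, -0.1001, -0.0003]
(-0.122, 0.2) [-0.13, 0.07, -2.65] [-0.0001, -0.2001, -0.0003]
(-0.122, 0.3) [0.0, 0.07, -3.95] [-0.0001, -0.3001, -0.0003]
(-0.122, 0.4) [0.27, 0.07, -5.24] [-0.0001, -0.4001, -0.0003]
(-0.122, 0.5) [0.67, 0.07, -6.49] [-0.0002, -0.5001, -0.0003]
(-0.122, 0.6) [1.18, 0.07, -7.7] [-0.0002, -0.6001, -0.0003]
(-0.122, 0.7) [1.82, 0.07, -8.85] [-0.0002, -0.7001, -0.0003]
```

Call:
send_rows:
  claw: [0.1, 0.1, 0.1, 0.1, 0.1, 0.1]
  dp:
    - [-0.1, 0, -0.65]
    - [-0.15, 0, -1.3]
    - [-0.15, 0, -2]
    - [-0.13, 0, -2.65]
    - [-0.07, 0, -3.3]
    - [0, 0, -3.95]
  twist:
    - [0, -0.05, 0]
    - [0, -0.1, 0]
    - [0, -0.15, 0]
    - [0, -0.2, 0]
    - [0, -0.25, 0]
    - [0, -0.3, 0]

```text
clock: 3.85
eef_pos: [0.4713, -0.0794, 0.0952]
tcp_rot: [[0.934, -0.206, -0.291], [-0.197, -0.979, 0.061], [-0.297, -0.0, -0.955]]
contact_force: [2.9, -0.6, -3.2]
opening: 0.266
finger_force: 30.0
```

```bash
python3 -c "
from h import *
show(*[(-.122,t) for t in (.3,.4,.5,.6,.7,.8)])"
```

```text
(-0.122, 0.3) [-0.0, 0.07, -0.0] [-0.0001, 0.0019, -0.0003]
(-0.122, 0.4) [-0.13, 0.07, -1.31] [-0.0002, -0.0981, -0.0003]
(-0.122, 0.5) [-0.12, 0.07, -2.62] [-0.0002, -0.1981, -0.0003]
(-0.122, 0.6) [0.01, 0.07, -3.93] [-0.0002, -0.2981, -0.0003]
(-0.122, 0.7) [0.28, 0.07, -5.22] [-0.0002, -0.3981, -0.0003]
(-0.122, 0.8) [0.67, 0.07, -6.47] [-0.0002, -0.4981, -0.0003]
```

Call:
send_rows:
  claw: [0.1, 0.1, 0.1, 0.1, 0.1, 0.1, 0.1, 0.1, 0.1, 0.1]
  dp:
    - [-0.1, 0, -0.65]
    - [-0.15, 0, -1.3]
    - [-0.15, 0, -2]
    - [-0.12, 0, -2.6]
    - [-0.06, 0, -3.3]
    - [0.01, 0, -3.9]
    - [0.14, 0, -4.6]
    - [0.28, 0, -5.2]
    - [0.28, 0, -5.2]
    - [0.28, 0, -5.2]
  twist:
    - [0, -0.05, 0]
    - [0, -0.1, 0]
    - [0, -0.15, 0]
    - [0, -0.2, 0]
    - [0, -0.25, 0]
    - [0, -0.3, 0]
    - [0, -0.35, 0]
    - [0, -0.4, 0]
    - [0, -0.4, 0]
    - [0, -0.4, 0]

```text
clock: 4.85
eef_pos: [0.4888, -0.0832, 0.1438]
tcp_rot: [[0.749, -0.206, -0.63], [-0.158, -0.979, 0.132], [-0.643, 0.0, -0.766]]
contact_force: [-1.2, -2.1, 0.5]
opening: 0.265
finger_force: 30.0
```

```bash
python3 -c "
from h import *
show(*[(y,.7) for y in (-.122,-.02,.08)])"
```

```text
(-0.122, 0.7) [-0.01, 0.06, -0.04] [0.0001, -0.0011, -0.0003]
(-0.02, 0.7) [-0.01, -10.14, -0.04] [0.0001, -0.0011, -0.0003]
(0.08, 0.7) [-0.02, -20.14, -0.04] [0.0001, -0.0011, -0.0003]
```

Call:
send_rows:
  claw: [0.1, 0.1, 0.1, 0.1, 0.1, 0.1, 0.1, 0.1, 0.1, 0.1]
  dp:
    - [0, -0.5, 0]
    - [0, -1.5, 0]
    - [0, -2.5, 0]
    - [0, -3.5, 0]
    - [0, -4.5, 0]
    - [0, -5.5, 0]
    - [0, -6.5, 0]
    - [0, -7.5, 0]
    - [0, -8.5, 0]
    - [0, -9.5, 0]
  twist:
    - [0, 0, 0]
    - [0, 0, 0]
    - [0, 0, 0]
    - [0, 0, 0]
    - [0, 0, 0]
    - [0, 0, 0]
    - [0, 0, 0]
    - [0, 0, 0]
    - [0, 0, 0]
    - [0, 0, 0]

```text
clock: 5.85
eef_pos: [0.5093, 0.0107, 0.1438]
tcp_rot: [[0.751, -0.205, -0.628], [-0.158, -0.979, 0.132], [-0.642, 0.0, -0.767]]
contact_force: [7.3, -4.9, -4.7]
opening: 0.267
finger_force: 30.0
```

Call:
send_rows:
  claw: [0.1, 0.1, 0.1, 0.1, 0.1, 0.1, 0.1, 0.1, 0.1, 0.1]
  dp:
    - [0, -1, 0]
    - [0, -2, 0]
    - [0, -3, 0]
    - [0, -4, 0]
    - [0, -5, 0]
    - [0, -6, 0]
    - [0, -7, 0]
    - [0, -8, 0]
    - [0, -9, 0]
    - [0, -9.5, 0]
  twist:
    - [0, 0, 0]
    - [0, 0, 0]
    - [0, 0, 0]
    - [0, 0, 0]
    - [0, 0, 0]
    - [0, 0, 0]
    - [0, 0, 0]
    - [0, 0, 0]
    - [0, 0, 0]
    - [0, 0, 0]

```text
clock: 6.85
eef_pos: [0.5293, 0.1037, 0.1432]
tcp_rot: [[0.752, -0.206, -0.626], [-0.158, -0.979, 0.132], [-0.64, -0.0, -0.768]]
contact_force: [11.1, -5.9, -8.4]
opening: 0.265
finger_force: 30.0
```

```bash
python3 - <<'E'
from h import *
from rig import read_camera
import cv2
s=manip.get_state();print(s['clock'],s['contact_force'])
a,_=read_camera('scene');b,_=read_camera('side')
a=cv2.resize(a[215:330,245:470,::-1],(800,409),interpolation=cv2.INTER_CUBIC);cv2.imwrite('pics/a1.png',a)
np.save('pics/side1.npy',b)
show((.068,.7),(.085,.7),(.085,.45))
E
```

```text
6.85 [11.07066014 -5.9038293  -8.44126377]
(0.068, 0.7) [-0.14, 0.23, -0.02] [-0.0009, -0.0055, 0.001]
(0.085, 0.7) [-0.14, -1.47, -0.02] [-0.0009, -0.0055, 0.001]
(0.085, 0.45) [0.71, -1.47, 3.14] [-0.001, 0.2445, 0.0009]
```

View pics/a1.png

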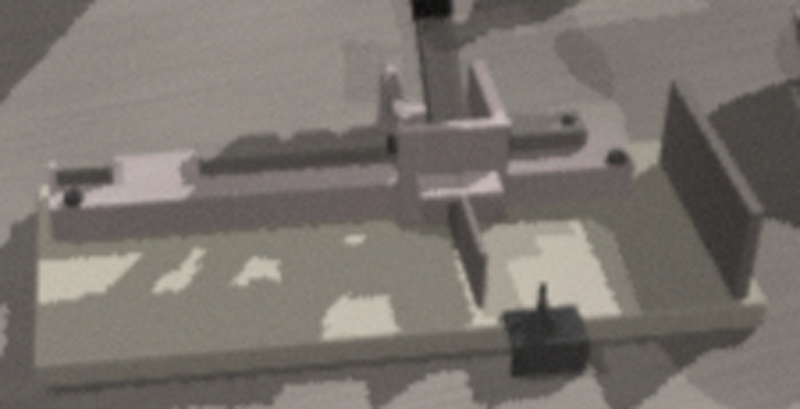

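```bash
python3 - <<'E'
from h import *
c,s=np.cos(YAW),np.sin(YAW)
for n,u,v,z in (('plate',482,250,.06),('mark',543,287,.04)):
    p=onz('scene',245+u/3.556,215+v/3.556,z);q=p[:2]-[.68195,.0003];print(n,np.round(p,3),np.round([c*q[0]+s*q[1],-s*q[0]+c*q[1]],4))
st=manip.get_state();q=np.array(st['eef_pos'])[:2]-[.68195,.0003];print('tcp gy',-s*q[0]+c*q[1])
E
```

```text
plate [0.727 0.061 0.06 ] [0.0314 0.0689]
mark [0.747 0.092 0.04 ] [0.0452 0.1029]
tcp gy 0.07026159096467202
```

Call:
send_rows:
  claw: [0.1, 0.1, 0.1, 0.1, 0.1]
  dp:
    - [0.05, -0.3, 0]
    - [0.1, -0.6, 0]
    - [0.12, -1, 0]
    - [0.12, -1.2, 0]
    - [0.12, -1.2, 0]
  twist:
    - [0, 0, 0]
    - [0, 0, 0]
    - [0, 0, 0]
    - [0, 0, 0]
    - [0, 0, 0]

```text
clock: 7.45
eef_pos: [0.5319, 0.1154, 0.1431]
tcp_rot: [[0.75, -0.205, -0.629], [-0.157, -0.979, 0.132], [-0.642, -0.001, -0.766]]
contact_force: [7.2, -1.3, -3.1]
opening: 0.265
finger_force: 30.0
```

```bash
python3 - <<'E'
from h import *
st=manip.get_state();c,s=np.cos(YAW),np.sin(YAW);q=np.array(st['eef_pos'])[:2]-[.68195,.0003];g=-s*q[0]+c*q[1];print('tcp gy',g,st['contact_force'])
show(*[(g,t,-.0585) for t in (.7,.6,.5,.45,.4,.36,.33)])
E
```

```text
tcp gy 0.08176089182181337 [ 7.22366455 -1.33309567 -3.05003104]
(np.float64(0.08176089182181337), 0.7, -0.0585) [-0.05, -0.0, -0.11] [-0.0003, -0.0025, 0.0005]
(np.float64(0.08176089182181337), 0.6, -0.0585) [0.21, 0.0, 1.18] [-0.0003, 0.0975, 0.0005]
(np.float64(0.08176089182181337), 0.5, -0.0585) [0.58, 0.0, 2.44] [-0.0003, 0.1975, 0.0005]
(np.float64(0.08176089182181337), 0.45, -0.0585) [0.82, 0.0, 3.05] [-0.0004, 0.2475, 0.0005]
(np.float64(0.08176089182181337), 0.4, -0.0585) [1.09, 0.0, 3.65] [-0.0004, 0.2975, 0.0005]
(np.float64(0.08176089182181337), 0.36, -0.0585) [1.32, 0.0, 4.12] [-0.0004, 0.3375, 0.0005]
(np.float64(0.08176089182181337), 0.33, -0.0585) [1.51, 0.0, 4.47] [-0.0004, 0.3675, 0.0005]
```

Call:
send_rows:
  claw: [0.1, 0.1, 0.1, 0.1, 0.1, 0.1, 0.1, 0.1]
  dp:
    - [0.1, 0, 0.6]
    - [0.23, 0, 1.2]
    - [0.4, 0, 1.8]
    - [0.6, 0, 2.45]
    - [0.85, 0, 3.05]
    - [1.1, 0, 3.65]
    - [1.34, 0, 4.12]
    - [1.34, 0, 4.12]
  twist:
    - [0, 0.05, 0]
    - [0, 0.1, 0]
    - [0, 0.15, 0]
    - [0, 0.2, 0]
    - [0, 0.25, 0]
    - [0, 0.3, 0]
    - [0, 0.34, 0]
    - [0, 0.34, 0]

```text
clock: 8.25
eef_pos: [0.5165, 0.1187, 0.1032]
tcp_rot: [[0.918, -0.206, -0.339], [-0.192, -0.979, 0.072], [-0.346, -0.001, -0.938]]
contact_force: [11.1, -1.7, -6.8]
opening: 0.264
finger_force: 30.0
```

Call:
send_rows:
  claw: [0.1, 0.1, 0.1, 0.1]
  dp:
    - [0.05, 0, 0.13]
    - [0.1, 0, 0.26]
    - [0.13, 0, 0.35]
    - [0.13, 0, 0.35]
  twist:
    - [0, 0.01, 0]
    - [0, 0.02, 0]
    - [0, 0.03, 0]
    - [0, 0.03, 0]

```text
clock: 8.65
eef_pos: [0.5159, 0.1188, 0.0997]
tcp_rot: [[0.927, -0.205, -0.315], [-0.194, -0.979, 0.067], [-0.322, -0.001, -0.947]]
contact_force: [5.9, 0.7, -3.1]
opening: 0.271
finger_force: 30.0
```

Call:
send_rows:
  claw: [0.1, 0.1, 0.1]
  dp:
    - [0.1, 0, 0.1]
    - [0.1, 0, 0.1]
    - [0.1, 0, 0.1]
  twist:
    - [0, 0.008, 0]
    - [0, 0.008, 0]
    - [0, 0.008, 0]

```text
clock: 8.95
eef_pos: [0.5155, 0.1184, 0.0982]
tcp_rot: [[0.928, -0.205, -0.311], [-0.195, -0.979, 0.066], [-0.318, -0.001, -0.948]]
contact_force: [-0.4, 3.5, 1.2]
opening: 0.27
finger_force: 30.0
```

Call:
send_rows:
  claw: [0.1, 0.1, 0.1]
  dp:
    - [0, 0, 0.1]
    - [0, 0, 0.1]
    - [0, 0, 0.1]
  twist:
    - [0, 0.008, 0]
    - [0, 0.008, 0]
    - [0, 0.008, 0]

```text
clock: 9.25
eef_pos: [0.5153, 0.1182, 0.0973]
tcp_rot: [[0.931, -0.206, -0.303], [-0.195, -0.979, 0.064], [-0.31, -0.001, -0.951]]
contact_force: [-1.5, 5.0, 2.0]
opening: 0.269
finger_force: 30.0
```

Call:
send_rows:
  claw: [0.1, 0.1, 0.1]
  dp:
    - [0, 0, 0.1]
    - [0, 0, 0.1]
    - [0, 0, 0.1]
  twist:
    - [0, 0.005, 0]
    - [0, 0.005, 0]
    - [0, 0.005, 0]

```text
clock: 9.55
eef_pos: [0.5152, 0.1182, 0.0965]
tcp_rot: [[0.932, -0.206, -0.298], [-0.196, -0.979, 0.063], [-0.305, -0.001, -0.953]]
contact_force: [-2.5, 4.8, 3.0]
opening: 0.273
finger_force: 30.0
```

```bash
cat >> h.py <<'E'
def rep():
    st=manip.get_state();c,s=np.cos(YAW),np.sin(YAW);T=np.array(st['tcp_rot']);q=np.array(st['eef_pos'])[:2]-[.68195,.0003]
    print('t',st['clock'],'gy',round(-s*q[0]+c*q[1],4),'th_rot',round(np.arcsin(-T[2,0]),3),'th_pos',round(np.arcsin((st['eef_pos'][2]-T[2,2]*.019-.075)/.13),3),'Ftool',np.round(T.T@st['contact_force'],1),'Mtool',np.round(T.T@st['ft_torque'],2))
E
python3 -c "
from h import *
rep()"
```

```text
t 9.55 gy 0.0811 th_rot 0.309 th_pos 0.31 Ftool [-4.1 -4.2 -1.8] Mtool [ 0.82 -0.43  0.03]
```

Call:
send_rows:
  claw: [0.1, 0.1, 0.1]
  dp:
    - [-0.03, 0, 0.2]
    - [-0.03, 0, 0.2]
    - [-0.03, 0, 0.2]
  twist:
    - [0, 0.01, 0]
    - [0, 0.01, 0]
    - [0, 0.01, 0]

```text
clock: 9.85
eef_pos: [0.5149, 0.1182, 0.0951]
tcp_rot: [[0.936, -0.206, -0.287], [-0.196, -0.979, 0.061], [-0.293, -0.001, -0.956]]
contact_force: [0.0, 5.0, 5.9]
opening: 0.266
finger_force: 30.0
```

```bash
python3 -c "
from h import *
rep()"
```

```text
t 9.85 gy 0.0811 th_rot 0.298 th_pos 0.299 Ftool [-2.7 -4.9 -5.3] Mtool [ 0.86 -0.27  0.02]
```

Call:
send_rows:
  claw: [0.1, 0.1, 0.1, 0.1, 0.1, 0.1]
  dp:
    - [0, -0.1, 0]
    - [0, -0.2, 0]
    - [0, -0.3, 0]
    - [0, -0.4, 0]
    - [0, -0.5, 0]
    - [0, -0.5, 0]
  twist:
    - [0, 0, 0]
    - [0, 0, 0]
    - [0, 0, 0]
    - [0, 0, 0]
    - [0, 0, 0]
    - [0, 0, 0]

```text
clock: 10.45
eef_pos: [0.5155, 0.1211, 0.095]
tcp_rot: [[0.935, -0.206, -0.289], [-0.198, -0.979, 0.058], [-0.294, 0.003, -0.956]]
contact_force: [-3.4, -7.4, 6.9]
opening: 0.268
finger_force: 30.0
```

```bash
python3 -c "
from h import *
rep()"
```

```text
t 10.45 gy 0.084 th_rot 0.299 th_pos 0.298 Ftool [-3.8  8.  -6. ] Mtool [-0.89 -0.37  0.04]
```

Call:
send_rows:
  claw: [0.1, 0.1, 0.1, 0.1]
  dp:
    - [0, -0.1, 0]
    - [0, -0.2, 0]
    - [0, -0.3, 0]
    - [0, -0.3, 0]
  twist:
    - [0, 0, 0]
    - [0, 0, 0]
    - [0, 0, 0]
    - [0, 0, 0]

```text
clock: 10.85
eef_pos: [0.5162, 0.1245, 0.0947]
tcp_rot: [[0.935, -0.206, -0.288], [-0.197, -0.979, 0.059], [-0.294, 0.002, -0.956]]
contact_force: [-1.2, -4.4, 3.0]
opening: 0.269
finger_force: 30.0
```

```bash
python3 -c "
from h import *
rep()"
```

```text
t 10.85 gy 0.0875 th_rot 0.299 th_pos 0.296 Ftool [-1.2  4.6 -2.8] Mtool [-0.51 -0.08 -0.01]
```

Call:
send_rows:
  claw: [0.1, 0.1, 0.1]
  dp:
    - [0, -0.1, 0.05]
    - [0, -0.2, 0.1]
    - [0, -0.2, 0.1]
  twist:
    - [0, 0, 0]
    - [0, 0, 0]
    - [0, 0, 0]

```text
clock: 11.15
eef_pos: [0.5165, 0.1277, 0.0934]
tcp_rot: [[0.935, -0.206, -0.287], [-0.197, -0.979, 0.06], [-0.294, 0.0, -0.956]]
contact_force: [0.9, -3.6, 0.9]
opening: 0.27
finger_force: 30.0
```

```bash
python3 -c "
from h import *
rep()"
```

```text
t 11.15 gy 0.0906 th_rot 0.298 th_pos 0.285 Ftool [ 1.3  3.4 -1.3] Mtool [-0.14  0.47  0.09]
```

Call:
send_rows:
  claw: [0.1, 0.1, 0.1]
  dp:
    - [0, -0.1, 0]
    - [0, -0.2, 0]
    - [0, -0.2, 0]
  twist:
    - [0, 0, 0]
    - [0, 0, 0]
    - [0, 0, 0]

```text
clock: 11.45
eef_pos: [0.517, 0.1298, 0.0934]
tcp_rot: [[0.935, -0.206, -0.287], [-0.197, -0.979, 0.061], [-0.294, -0.0, -0.956]]
contact_force: [3.3, -2.7, -0.8]
opening: 0.27
finger_force: 30.0
```

```bash
python3 -c "
from h import *
rep()"
```

```text
t 11.45 gy 0.0929 th_rot 0.298 th_pos 0.285 Ftool [ 3.9  1.9 -0.3] Mtool [-0.1   0.76  0.11]
```

Call:
send_rows:
  claw: [0.1, 0.1, 0.1, 0.1]
  dp:
    - [0.05, 0, 0.15]
    - [0.08, 0, 0.3]
    - [0.1, 0, 0.4]
    - [0.1, 0, 0.4]
  twist:
    - [0, 0.015, 0]
    - [0, 0.03, 0]
    - [0, 0.04, 0]
    - [0, 0.04, 0]

```text
clock: 11.85
eef_pos: [0.5166, 0.1299, 0.0893]
tcp_rot: [[0.946, -0.206, -0.249], [-0.199, -0.979, 0.053], [-0.255, -0.0, -0.967]]
contact_force: [4.7, -0.8, -2.0]
opening: 0.267
finger_force: 30.0
```

```bash
python3 -c "
from h import *
rep()"
```

```text
t 11.85 gy 0.0928 th_rot 0.258 th_pos 0.254 Ftool [ 5.1 -0.2  0.7] Mtool [0.13 0.9  0.09]
```

The tooth is dropping freely into the slot, so I'll press the lever down to level.

```bash
python3 -c "
from h import *
show(*[(.0928,t,-.0575) for t in (.255,.2,.15,.1,.05,0)])"
```

```text
(0.0928, 0.255, -0.0575) [0.03, 0.0, -0.02] [-0.0003, 0.0025, -0.0002]
(0.0928, 0.2, -0.0575) [0.16, 0.0, 0.69] [-0.0003, 0.0575, -0.0002]
(0.0928, 0.15, -0.0575) [0.31, 0.0, 1.33] [-0.0003, 0.1075, -0.0002]
(0.0928, 0.1, -0.0575) [0.49, 0.0, 1.96] [-0.0003, 0.1575, -0.0002]
(0.0928, 0.05, -0.0575) [0.7, 0.0, 2.58] [-0.0003, 0.2075, -0.0002]
(0.0928, 0, -0.0575) [0.94, 0.0, 3.19] [-0.0003, 0.2575, -0.0002]
```

Call:
send_rows:
  claw: [0.1, 0.1, 0.1, 0.1, 0.1, 0.1, 0.1]
  dp:
    - [0.08, 0, 0.35]
    - [0.16, 0, 0.7]
    - [0.23, 0, 1.0]
    - [0.31, 0, 1.33]
    - [0.4, 0, 1.65]
    - [0.49, 0, 1.96]
    - [0.49, 0, 1.96]
  twist:
    - [0, 0.03, 0]
    - [0, 0.057, 0]
    - [0, 0.08, 0]
    - [0, 0.107, 0]
    - [0, 0.13, 0]
    - [0, 0.157, 0]
    - [0, 0.157, 0]

```text
clock: 12.55
eef_pos: [0.516, 0.13, 0.069]
tcp_rot: [[0.974, -0.206, -0.099], [-0.204, -0.979, 0.021], [-0.101, -0.0, -0.995]]
contact_force: [3.7, -1.3, -2.8]
opening: 0.268
finger_force: 30.0
```

```bash
python3 -c "
from h import *
rep();show(*[(.0928,t,-.0575) for t in (.1,.05,0)])"
```

```text
t 12.55 gy 0.0929 th_rot 0.101 th_pos 0.099 Ftool [4.2 0.5 2.4] Mtool [0.06 0.72 0.06]
(0.0928, 0.1, -0.0575) [0.03, 0.01, -0.01] [-0.0002, 0.0012, -0.0]
(0.0928, 0.05, -0.0575) [0.14, 0.01, 0.63] [-0.0002, 0.0512, -0.0]
(0.0928, 0, -0.0575) [0.29, 0.01, 1.28] [-0.0002, 0.1012, -0.0]
```

Call:
send_rows:
  claw: [0.1, 0.1, 0.1, 0.1, 0.1, 0.1]
  dp:
    - [0.07, 0, 0.3]
    - [0.15, 0, 0.63]
    - [0.22, 0, 0.95]
    - [0.3, 0, 1.28]
    - [0.3, 0, 1.38]
    - [0.3, 0, 1.38]
  twist:
    - [0, 0.025, 0]
    - [0, 0.05, 0]
    - [0, 0.075, 0]
    - [0, 0.1, 0]
    - [0, 0.1, 0]
    - [0, 0.1, 0]

```text
clock: 13.15
eef_pos: [0.5173, 0.1298, 0.0555]
tcp_rot: [[0.979, -0.206, -0.004], [-0.206, -0.979, 0.001], [-0.004, -0.0, -1.0]]
contact_force: [-0.1, -0.7, 4.6]
opening: 0.267
finger_force: 30.0
```

```bash
python3 -c "
from h import *
rep()"
```

```text
t 13.15 gy 0.0929 th_rot 0.004 th_pos -0.004 Ftool [ 0.   0.7 -4.6] Mtool [-0.04 -0.14  0.09]
```

Now 2 mm further with more force, to be sure it is fully down.

Call:
send_rows:
  claw: [0.1, 0.1, 0.1, 0.1]
  dp:
    - [0, 0, 0.1]
    - [0, 0, 0.2]
    - [0, 0, 0.2]
    - [0, 0, 0.2]
  twist:
    - [0, 0, 0]
    - [0, 0, 0]
    - [0, 0, 0]
    - [0, 0, 0]

```text
clock: 13.55
eef_pos: [0.5174, 0.1299, 0.055]
tcp_rot: [[0.979, -0.205, -0.003], [-0.205, -0.979, 0.001], [-0.003, -0.0, -1.0]]
contact_force: [-8.2, -0.8, 20.4]
opening: 0.269
finger_force: 30.0
```

```bash
python3 -c "
from h import *
rep()"
```

```text
t 13.55 gy 0.093 th_rot 0.003 th_pos -0.007 Ftool [ -7.9   2.5 -20.4] Mtool [-0.31 -1.18  0.08]
```

Call:
send_rows:
  claw: [0.5, 0.8, 1, 1, 1, 1, 1, 1]
  dp:
    - [0, 0, 0]
    - [0, 0, 0]
    - [0, 0, 0]
    - [0, 0, 0]
    - [0, 0, 0]
    - [0, 0, 0]
    - [0, 0, 0]
    - [0, 0, 0]
  twist:
    - [0, 0, 0]
    - [0, 0, 0]
    - [0, 0, 0]
    - [0, 0, 0]
    - [0, 0, 0]
    - [0, 0, 0]
    - [0, 0, 0]
    - [0, 0, 0]

```text
clock: 14.35
eef_pos: [0.5177, 0.1295, 0.0531]
tcp_rot: [[0.979, -0.206, -0.002], [-0.206, -0.979, 0.0], [-0.002, -0.0, -1.0]]
contact_force: [-0.7, -0.1, 0.7]
opening: 0.971
finger_force: 0.0
```

Call:
send_rows:
  claw: [1, 1, 1, 1, 1, 1, 1, 1, 1]
  dp:
    - [0, 0, -1]
    - [0, 0, -2.5]
    - [0, 0, -4.5]
    - [0, 0, -7]
    - [0, 0, -9.5]
    - [0, 0, -12]
    - [0, 0, -13.5]
    - [0, 0, -13.5]
    - [0, 0, -13.5]
  twist:
    - [0, 0, 0]
    - [0, 0, 0]
    - [0, 0, 0]
    - [0, 0, 0]
    - [0, 0, 0]
    - [0, 0, 0]
    - [0, 0, 0]
    - [0, 0, 0]
    - [0, 0, 0]

```text
clock: 15.25
eef_pos: [0.5177, 0.1295, 0.188]
tcp_rot: [[0.979, -0.206, -0.002], [-0.206, -0.979, 0.0], [-0.002, 0.0, -1.0]]
contact_force: [-0.5, -0.5, -0.1]
opening: 1.004
finger_force: 0.0
```

```bash
python3 - <<'E'
from h import *
from rig import read_camera
import cv2
rep()
a,_=read_camera('side');b,_=read_camera('wrist')
a=cv2.resize(a[175:310,150:390,::-1],(533,300),interpolation=cv2.INTER_CUBIC)
cv2.imwrite('pics/end.png',np.vstack([a,cv2.resize(b[:360,:,::-1],(533,300))]))
E
```

```text
t 15.25 gy 0.0927 th_rot 0.002 th_pos nan Ftool [-0.4  0.6  0.1] Mtool [ 0.08 -0.01  0.03]h.py:26: RuntimeWarning: invalid value encountered in arcsin
  print('t',st['clock'],'gy',round(-s*q[0]+c*q[1],4),'th_rot',round(np.arcsin(-T[2,0]),3),'th_pos',round(np.arcsin((st['eef_pos'][2]-T[2,2]*.019-.075)/.13),3),'Ftool',np.round(T.T@st['contact_force'],1),'Mtool',np.round(T.T@st['ft_torque'],2))
```

View pics/end.png

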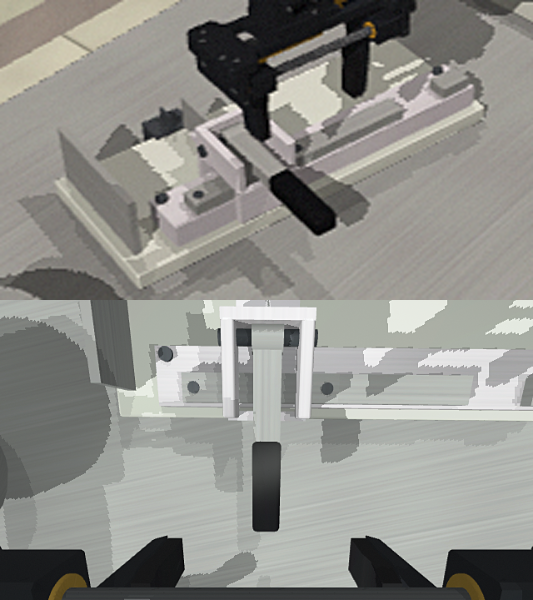

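The pictures show the stop near the clip and the lever level (handle from (266,442) to (266,530) in the lower view). The gripper is clear of everything.

```bash
python3 -c "
from rig import hand_in
print(hand_in())"
```

```text
the job is handed in; nothing more can be done
None
```

The job is handed in: I lifted the lever to about 0.7 rad and slid the stop to the clip. Feeling under light pressure, I found the slot about 10 mm short of the mark; the lever then went down level and held firm at 20 N before I let go and backed off at 15 s, touching nothing else.

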